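# Pull the big control knob off a counter hob

## Task

The big wide-rimmed knob on the hob's front strip has to go to the wash. Hook the puller's two feet under its rim by sliding the yoke over it from the side, pull it straight up off its stem without touching the knob with the fingers, then set the puller and the knob down gently, both upright, in the metal tray and let go.

Things in the scene. Friction and masses are not known exactly. Their poses are not given: they have to be found in the camera images.
- puller: Loose knob puller, 160 g, on its feet: steel yoke (upside-down U), square wooden handle on top. Origin: centre of underside, z up, y from leg to leg; open along x, same after a half turn. Yoke 96 mm wide (y), 36 long (x); legs 5 thick, 86 apart inside; 6 mm thick feet turned in leave a 44 mm slot. Bridge underside z 56, top 64 mm. Handle 22 x 22 mm, z 64 to 116.
- knob: Black mushroom knob, 60 g, the widest of three in a row 100 mm apart (others: cones 36 mm wide, 26 tall; the big one may be in any place). Neck 21 to 24 mm across, z 0 to 22 mm; head 66 across, z 22 to 42, 2 mm pointer bar on top. Origin: centre of neck's underside, on the hob's top, z up. Sprung balls hold it: 10 to 20 N upward frees it within 15 mm; then its rim hangs on the puller's feet.
- mount: The big knob's fixed place: a 14 mm tall stem inside the knob. Origin: foot of the stem on the hob's flat top, 55 mm above the table; z up, x from the hob's front edge (60 mm before the stem) to its back, y along the row of knobs. Slide the puller on along this x from the front, a leg either side of the knob, its underside about 8 mm above the hob's top.
- tray: Shallow square metal tray fixed on the table, 190 x 190 mm outside, walls 4 mm thick and 22 mm high, floor 4 mm thick. Origin: centre of its underside, z up, sides along x and y. When set down in it, the puller stands over the knob, which stands on its neck between the feet.
Not all that is in view belongs to the job. Leave any orange or red look-alike of the knob alone.

How it is judged:
By the outcome, as a careful person would: the job done as asked, in the order asked, and still so for the second after the job is handed in, with the robot touching nothing.
It also fails if it takes over 54 s, if anything falls off the work surface, if the arm or the gripper's body presses on something with over 40 N, if the wrist force passes 120 N, or if a joint passes its speed limit or range.

## Robot

A 6-joint arm with a two-finger parallel gripper is mounted at the origin on the work surface. World frame = base frame: x ahead of the robot, y to its left, z up, the work surface at z = 0. Lengths are in mm, angles in rad, forces in N, time in s.
With the tool pointing down it reaches from about 275 to 750 mm from the base axis. Payload 10.2 kg.
Tool frame: the origin (TCP) lies at the very end of the fingers, on their centre line; the grasp point (between the pads) lies 19 mm behind it; z points along the fingers, y is the line along which they close (so a half turn about z gives the same grasp; the last joint's range is limited). The gripper opens to 85 mm and grips with 20 to 120 N. Pads are 22 mm wide; open, the fingers measure 114 mm over their backs; the gripper's body (76 mm by 85 mm) begins 54 mm behind the grasp point. The pads swing forward as they close: fully open they stand 13 mm farther back than shut.
Start: joints at [0.946, 0.313, 1.498, -0, 1.331, -0.223], TCP at [205.328, 483.189, 231.294] pointing down, gripper open.
Joint ranges: [-2.94, 2.94], [-0.97, 2.17], [0.19, 2.56], [-1.23, 4.37], [0.02, 3.11], [-2.88, 2.88]. Speed limits (rad/s): [2.39, 2.39, 3.01, 3.14, 3.14, 3.14].

## Interface

Orientations are given as [roll, pitch, yaw] about the fixed x, y, z axes, in that order (R = Rz(yaw) Ry(pitch) Rx(roll)).
In Python, from bench import bot gives the robot as it stands.
- The arm moves only by the tool move_arm, never from a script. Its argument "rows" is a list of rows, each an object with "linear": the shift along the world's x, y, z each as a share of 0.03 m, from -1 to 1, a list of three; "roll": the turn about the world's z as a share of 0.12 rad, from -1 to 1. In form: [{"linear": [dx, dy, dz], "roll": roll}, ...]. A call has 1 to 10 rows; each row shifts and turns the commanded pose from where the row before left it; what a row does not reach is not made up. A row lasts 1/10 s, in which the tool goes at most 50 mm and 8.59 degrees, less where a joint would pass 70% of its speed; a pose out of reach is approached as far as the arm can. A call with a number of a shift or a turn outside -1 to 1 is refused whole. A call with a gripper value outside its range is refused whole. "gripper" is the opening, from -1 (shut) to 1 (fully open), set as the call begins (left out, the last holds). The fingers move at their own pace and stop on an object; "newtons" is the grip in N (left out, the last holds). Time passes only in rows, so rows that do not move let the fingers close. It gives the time, the measured TCP pose, the force and the opening at its end, in the units of the state.
- bot.state(): the state, without advancing time (a new reading comes with each control period).
- bot.read_camera(name): name is "scene" or "top" or "wrist"; returns the picture (420x560x3 uint8, red, green, blue); there is no depth.
- bot.get_calibration(name): a dict with "fx", "fy", "cx", "cy" (pixels), "distortion" ([k1, k2, p1, p2, k3] as OpenCV has them; the pictures are not rectified), "position" and "attitude" of the camera in the world; the wrist camera has in their place "tool_from_camera" (4x4, takes a point from camera to tool coordinates, whose origin is the TCP and whose axes are the flange's). Camera axes: x right, y down, z forward; pixel columns grow to the right and rows downward; lengths in mm; the calibration is good to about 2 mm. A picture is of the moment at which its call begins: read the wrist's pose just before it. get_calibration takes no time and is no camera call.
- bot.sign_off(): hands the job in, once; it reports no verdict.
The state is a dict: "clock": time; "joint_positions": joint angles; "joint_velocities": joint speeds; "joint_efforts": joint torques, N m; "position": TCP position; "orientation": TCP orientation; "ft_force": force on the tool from outside, world axes, zero at the start; "wrist_torque": the same for the moment, N m; "grip_width": finger opening in mm.
Only numpy, scipy, OpenCV 4.12 (cv2) and the standard library are available. Lean on these libraries where they do the work, as an engineer would, in place of code of your own. Each camera call takes 0.05 s, during which the arm holds its last target. There are 200 camera calls.

## Working session

There is one attempt and no reset: what is moved stays moved. The work goes in short steps, Python scripts to look and compute and a tool call to move; the robot and the scene stay as the last step left them, time stands still between calls to the robot, and variables do not carry over. Pictures are saved under pics/ and viewed, on a budget of 10 in all, crops included, one or two more only if the job needs it, and the job is handed in when it is done.

Besides the shell and the picture viewer there is one more tool, called after "Emit:" as a command line: name --argument value ..., lists and objects as JSON in quotes. move_arm: Moves the arm, as the interface text tells. Its arguments: {"type":"object","properties":{"rows":{"type":"array","items":{"type":"object","properties":{"linear":{"type":"array","items":{"type":"number","minimum":-1,"maximum":1}},"roll":{"type":"number","minimum":-1,"maximum":1}}}},"gripper":{"type":"number"},"newtons":{"type":"number"}},"required":["rows"]}

```bash
mkdir -p pics
python3 - <<'E'
from bench import bot
import cv2
s=bot.state();print({k:s[k] for k in('clock','position','orientation','ft_force','grip_width')})
for n in('top','scene'):
    cv2.imwrite(f'pics/{n}0.png',cv2.resize(bot.read_camera(n)[:,:,::-1],(800,600),interpolation=cv2.INTER_CUBIC))
    print(n,bot.get_calibration(n))
print(bot.get_calibration('wrist'))
E
```

```text
{'clock': 0.0, 'position': array([205.15363323, 482.97146726, 230.73759405]), 'orientation': array([-3.14032167e+00, -2.89460143e-04,  2.73985510e+00]), 'ft_force': array([ 0.24526278,  0.30670683, -0.26276998]), 'grip_width': 85.43147398803913}
top {'fx': 421.1516693960867, 'fy': 421.1516693960867, 'cx': 280.915412437736, 'cy': 213.0365831953622, 'distortion': array([-0.05694258,  0.        ,  0.        ,  0.        ,  0.        ]), 'position': array([ 457.0757444 ,   -1.28942976, 1107.59266036]), 'attitude': array([-3.00419151, -0.01989802, -1.58143382])}
scene {'fx': 455.6123574877672, 'fy': 455.6123574877672, 'cx': 280.8207498124902, 'cy': 203.68867410832848, 'distortion': array([0.04165629, 0.        , 0.        , 0.        , 0.        ]), 'position': array([1214.34563594,  651.05070252,  679.43924161]), 'attitude': array([-2.17392083, -0.01071629,  2.39909884])}
{'fx': 356.5922137521349, 'fy': 356.5922137521349, 'cx': 278.4820119308708, 'cy': 208.57791797824257, 'distortion': array([0.00480821, 0.        , 0.        , 0.        , 0.        ]), 'tool_from_camera': array([[-7.41297888e-04, -9.56918953e-01, -2.90354210e-01,
         7.38352707e+01],
       [ 9.99998962e-01, -3.50555268e-04, -1.39775531e-03,
         5.96968680e-01],
       [ 1.23575335e-03, -2.90354945e-01,  9.56918220e-01,
        -1.41323506e+02],
       [ 0.00000000e+00,  0.00000000e+00,  0.00000000e+00,
         1.00000000e+00]])}
```

View pics/top0.png

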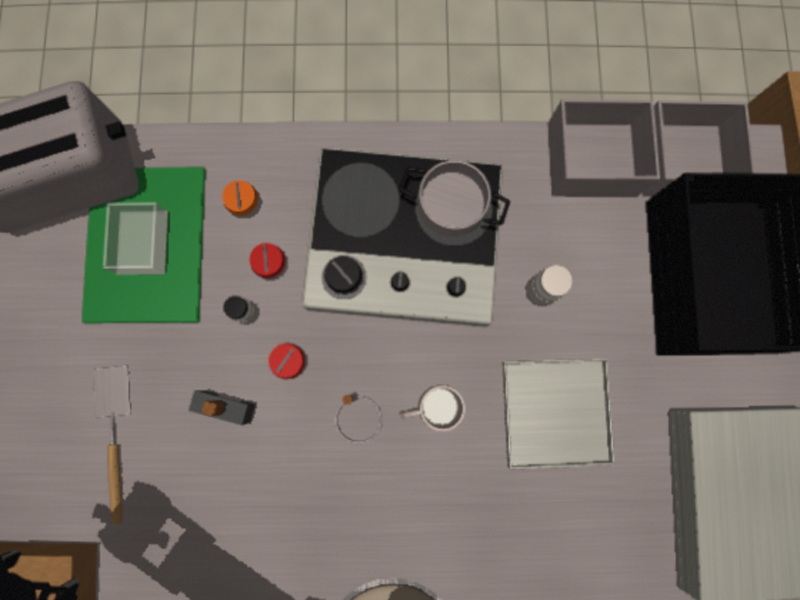

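View pics/scene0.png

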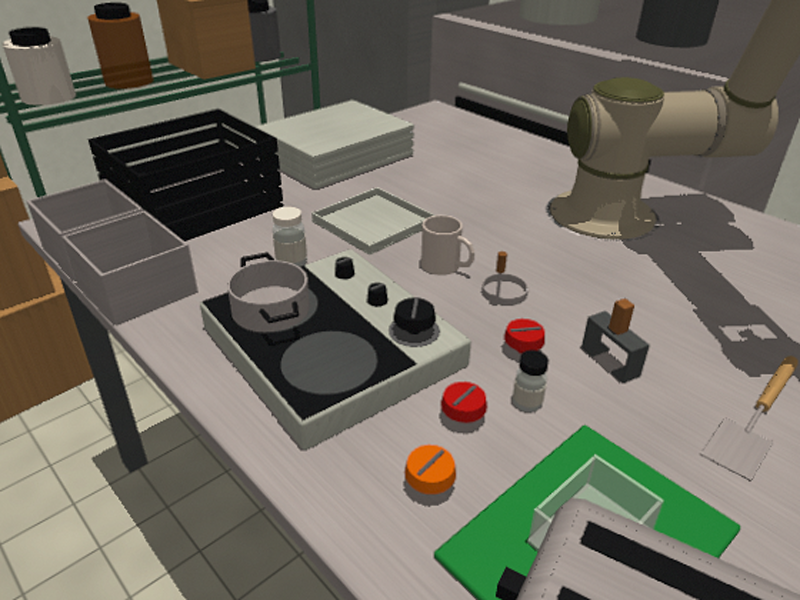

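The top view shows the black mushroom knob at (343,273), with cones at (400,281) and (457,287). The puller is at (222,407) with its handle at (211,408), and the tray is at (558,413). The red discs (267,260) and (286,360) and the orange disc (239,198) are decoys. The black-lidded shaker (236,307) isn't on the hob. I'll confirm this in one enlarged montage.

```bash
cat > h.py <<'E'
from bench import bot
import cv2, numpy as np
from scipy.spatial.transform import Rotation as R
def pose(n,s=None):
    c=bot.get_calibration(n)
    if n=='wrist':
        T=np.array(c['tool_from_camera']);W=R.from_euler('xyz',s['orientation']).as_matrix()
        return c,W@T[:3,:3],np.array(s['position'])+W@T[:3,3]
    return c,R.from_euler('xyz',c['attitude']).as_matrix(),np.array(c['position'])
def K(c): return np.array([[c['fx'],0,c['cx']],[0,c['fy'],c['cy']],[0,0,1]])
def xy(n,uv,z,s=None):
    c,Rm,p=pose(n,s)
    q=cv2.undistortPoints(np.array(uv,float).reshape(-1,1,2),K(c),c['distortion']).reshape(-1,2)
    d=np.c_[q,np.ones(len(q))]@Rm.T
    return p+d*((np.broadcast_to(z,len(q))-p[2])/d[:,2])[:,None]
def uv(n,P,s=None):
    c,Rm,p=pose(n,s)
    return cv2.projectPoints((np.array(P,float).reshape(-1,3)-p)@Rm,np.zeros(3),np.zeros(3),K(c),c['distortion'])[0].reshape(-1,2)
def crop(im,x,y,w,h,f): return cv2.resize(im[y:y+h,x:x+w,::-1],None,fx=f,fy=f,interpolation=cv2.INTER_CUBIC)
E
python3 - <<'E'
from h import *
t=bot.read_camera('top');s=bot.read_camera('scene')
np.save('top.npy',t);np.save('scene.npy',s)
M=np.zeros((600,800,3),np.uint8)
a=crop(t,125,265,65,37,6);M[:222,:390]=a           # f6
a=crop(t,345,245,90,90,4);M[:360,400:760]=a         # f4
a=crop(t,205,165,150,65,4);M[360:620][:240]=a[:240] if 0 else M[360:600]
M[365:600,0:600]=a[:235,:600]
a=crop(s,260,180,80,70,3) ;M[365:575,600:800]=a[:,:200]
a=crop(s,395,200,70,35,5);M[225:360,0:350]=a[:135]
cv2.imwrite('pics/m1.png',M)
print(xy('top',np.array([[343,273],[400,281],[457,287]])*.7,[97,81,81]))
print(xy('top',np.array([[211,408]])*.7,[116]),xy('top',np.array([[558,413]])*.7,[20]))
E
```

```text
[[ 651.37712712   76.03963053   97.        ]
 [ 639.65530643  -21.39681261   81.        ]
 [ 628.41366694 -120.13515934   81.        ]]
[[426.15937684 289.06047462 116.        ]] [[ 407.56934439 -304.54736976   20.        ]]
```

View pics/m1.png

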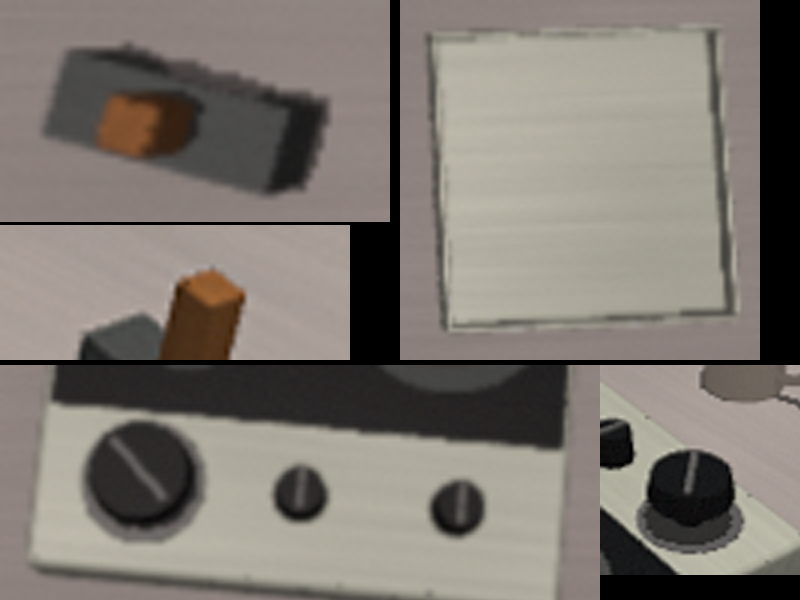

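Run:
```python
from h import *
def o(p,f,ox,oy,px=0,py=0):
    p=np.array(p,float)-[px,py]; return (p+.5)/f-.5+[ox,oy]
np.set_printoptions(precision=1,suppress=True)
B=xy('top',o([[68,50],[45,135],[270,193],[290,100]],6,125,265),64);print('bridge',B,B.mean(0))
d=[np.linalg.norm(B[i]-B[i-1]) for i in range(4)];print(d)
v=(B[0]+B[1]-B[2]-B[3]);print('yaw of y axis',np.arctan2(v[1],v[0]))
H=xy('top',o([[108,93],[160,98],[150,157],[97,145]],6,125,265),116);print('handle',H.mean(0))
Hs=xy('scene',o([[210,269-225],[243,293-225],[212,308-225],[178,284-225]],5,395,200),116);print('handle sc',Hs,Hs.mean(0))
k=lambda p:o(p,4,205,165,0,365)
print('knob',xy('top',k([[139,473],[86,473],[195,473]]),97))
c=xy('top',k([[300,493],[457,507]]),81);print('cones',c)
e=xy('top',k([[52,404],[562,447]]),55);w=e[0]-e[1];print('strip',e,np.arctan2(w[1],w[0]))
e=xy('top',k([[53,370],[33,560]]),55);w=e[0]-e[1];print('side',e,np.arctan2(w[1],w[0]))
T=xy('top',o([[428,32],[718,27],[737,315],[446,330]],4,345,245,400,0),22);print('tray',T,T.mean(0))
```

```text
bridge [[455.5 334.2  64. ]
 [421.1 342.6  64. ]
 [397.3 250.   64. ]
 [434.7 242.6  64. ]] [427.2 292.4  64. ]
[np.float64(93.97833127143315), np.float64(35.39267171543358), np.float64(95.63873305223856), np.float64(38.119244132994375)]
yaw of y axis 1.3335518607872225
handle [427.3 293.  116. ]
handle sc [[418.3 288.3 116. ]
 [423.6 307.3 116. ]
 [442.9 304.5 116. ]
 [438.4 285.4 116. ]] [430.8 296.4 116. ]
knob [[650.1  77.8  97. ]
 [650.3 110.1  97. ]
 [649.8  43.7  97. ]]
cones [[ 639.9  -20.5   81. ]
 [ 630.4 -117.6   81. ]]
strip [[ 703.3  136.8   55. ]
 [ 673.2 -188.9   55. ]] 1.4786224353330664
side [[725.6 136.4  55. ]
 [602.9 147.6  55. ]] -0.09159529886431657
tray [[ 502.3 -206.1   22. ]
 [ 503.2 -396.7   22. ]
 [ 319.2 -399.8   22. ]
 [ 313.8 -211.9   22. ]] [ 409.6 -303.6   22. ]
```

The montage confirms it. The target is the wide black knob on the strip, centred near (650,77.5), with measured head width 66 mm, and the row is at yaw about -0.09. The puller is at about (427.5,293) with yaw about -0.237, and the tray at about (409,-304). All measured sizes match the given ones. I'll move above the handle.

Emit:
move_arm --rows '[{"linear": [0.4, -0.3, -0.1], "roll": 0.1}, {"linear": [0.7, -0.6, -0.2], "roll": 0.15}, {"linear": [0.9, -0.8, -0.25], "roll": 0.15}, {"linear": [0.9, -0.8, -0.25], "roll": 0.15}, {"linear": [0.9, -0.8, -0.25], "roll": 0.15}, {"linear": [0.9, -0.8, -0.25], "roll": 0.15}, {"linear": [0.9, -0.8, -0.25], "roll": 0.15}, {"linear": [0.9, -0.8, -0.25], "roll": 0.15}, {"linear": [0.6, -0.5, -0.2], "roll": 0.15}, {"linear": [0.3, -0.15, -0.1], "roll": 0.08}]' --gripper 1 --newtons 70

```text
clock: 1.2
position: [428.4, 291.3, 167.6]
orientation: [-3.141, -0.001, 2.904]
ft_force: [-0.5, 1.1, -0.2]
grip_width: 85.6
```

Emit:
move_arm --rows '[{"linear": [0, 0, 0], "roll": 0}, {"linear": [0, 0, 0], "roll": 0}]'

```text
clock: 1.4
position: [426.7, 293.4, 168.4]
orientation: [3.141, -0.0, 2.906]
ft_force: [0.5, 0.4, 0.0]
grip_width: 85.4
```

Run:
```python
from h import *
s=bot.state();print(s['position'],s['orientation'],s['ft_force'])
im=bot.read_camera('wrist');np.savez('w1.npz',im=im,p=s['position'],o=s['orientation'])
im=np.ascontiguousarray(im[:,:,::-1])
ya=np.array([np.cos(1.334),np.sin(1.334)]);xa=np.array([ya[1],-ya[0]])
for z,a,b in((116,11,11),(64,18,48)):
    P=[np.r_[np.array([427.5,293])+i*a*xa+j*b*ya,z] for i,j in((1,1),(1,-1),(-1,-1),(-1,1))]
    cv2.polylines(im,[uv('wrist',P,s).astype(np.int32)],True,(0,255,0),1)
cv2.imwrite('pics/w1.png',cv2.resize(im,(800,600)))
```

```text
[426.71248983 293.39057444 168.42936733] [ 3.14146414e+00 -2.64707133e-04  2.90570685e+00] [0.53472629 0.38036717 0.0059834 ]
```

View pics/w1.png

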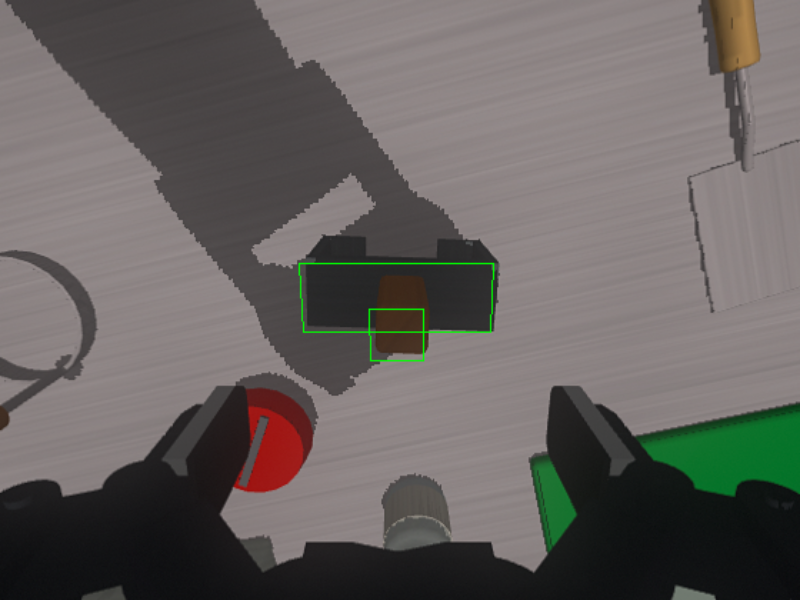

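The overlay lands within about 2 mm: the handle top at px (402,329) against a predicted (397,334). The alignment holds, so I'll descend with a +1 mm y correction and grip.

Emit:
move_arm --rows '[{"linear": [0, 0.05, -0.3], "roll": 0}, {"linear": [0, 0, -0.5], "roll": 0}, {"linear": [0, 0, -0.6], "roll": 0}, {"linear": [0, 0, -0.6], "roll": 0}, {"linear": [0, 0, -0.5], "roll": 0}, {"linear": [0, 0, -0.4], "roll": 0}, {"linear": [0, 0, -0.2], "roll": 0}, {"linear": [0, 0, -0.1], "roll": 0}, {"linear": [0, 0, 0], "roll": 0}, {"linear": [0, 0, 0], "roll": 0}]'

```text
clock: 2.45
position: [427.6, 294.3, 72.8]
orientation: [3.141, 0.001, 2.905]
ft_force: [0.6, -1.4, 0.7]
grip_width: 85.4
```

Emit:
move_arm --rows '[{"linear": [0, 0, 0]}, {"linear": [0, 0, 0]}, {"linear": [0, 0, 0]}, {"linear": [0, 0, 0]}, {"linear": [0, 0, 0]}, {"linear": [0, 0, 0]}, {"linear": [0, 0, 0]}, {"linear": [0, 0, 0]}, {"linear": [0, 0, 0]}, {"linear": [0, 0, 0]}]' --gripper -1 --newtons 70

```text
invalid input at $.rows[0]: expected keys linear, roll
```

Emit:
move_arm --rows '[{"linear": [0, 0, 0], "roll": 0}, {"linear": [0, 0, 0], "roll": 0}, {"linear": [0, 0, 0], "roll": 0}, {"linear": [0, 0, 0], "roll": 0}, {"linear": [0, 0, 0], "roll": 0}, {"linear": [0, 0, 0], "roll": 0}, {"linear": [0, 0, 0], "roll": 0}, {"linear": [0, 0, 0], "roll": 0}, {"linear": [0, 0, 0], "roll": 0}, {"linear": [0, 0, 0], "roll": 0}]' --gripper -1 --newtons 70

```text
clock: 3.45
position: [427.4, 294.2, 72.4]
orientation: [3.141, 0.0, 2.905]
ft_force: [-0.3, 0.2, 3.2]
grip_width: 20.8
```

Emit:
move_arm --rows '[{"linear": [0, 0, 0.1], "roll": 0}, {"linear": [0, 0, 0.3], "roll": 0}, {"linear": [0, 0, 0.5], "roll": 0}, {"linear": [0, 0, 0.6], "roll": 0}, {"linear": [0, 0, 0.6], "roll": 0}, {"linear": [0, 0, 0.6], "roll": 0}, {"linear": [0, 0, 0.6], "roll": 0}, {"linear": [0, 0, 0.4], "roll": 0}, {"linear": [0, 0, 0.2], "roll": 0}, {"linear": [0, 0, 0], "roll": 0}]'

```text
clock: 4.45
position: [427.4, 294.2, 189.7]
orientation: [3.141, 0.001, 2.905]
ft_force: [0.1, 0.1, -0.6]
grip_width: 21.0
```

Emit:
move_arm --rows '[{"linear": [0.1, -0.2, 0], "roll": 0.1}, {"linear": [0.3, -0.4, 0], "roll": 0.15}, {"linear": [0.5, -0.7, 0], "roll": 0.15}, {"linear": [0.7, -1, 0], "roll": 0.15}, {"linear": [0.7, -1, 0], "roll": 0.15}, {"linear": [0.7, -1, 0], "roll": 0.15}, {"linear": [0.7, -1, 0], "roll": 0.15}, {"linear": [0.6, -0.9, 0], "roll": 0.1}, {"linear": [0.4, -0.5, 0], "roll": 0.1}, {"linear": [0.2, -0.3, 0], "roll": 0}]'

```text
clock: 5.45
position: [574.8, 82.4, 188.1]
orientation: [-3.141, -0.002, 3.048]
ft_force: [0.3, -0.8, -1.1]
grip_width: 20.9
```

Emit:
move_arm --rows '[{"linear": [0, 0, 0], "roll": 0}, {"linear": [0, 0, 0], "roll": 0}, {"linear": [0, 0, 0], "roll": 0}]'

```text
clock: 5.75
position: [573.8, 85.1, 189.3]
orientation: [3.141, -0.0, 3.05]
ft_force: [0.3, -0.6, -0.6]
grip_width: 21.4
```

Run:
```python
from h import *
s=bot.state();print(s['position'],s['orientation'],s['ft_force'],s['grip_width'])
im=np.ascontiguousarray(bot.read_camera('wrist')[:,:,::-1])
a=np.linspace(0,6.283,40)
P=np.c_[650+33*np.cos(a),77.5+33*np.sin(a),a*0+97]
cv2.polylines(im,[uv('wrist',P,s).astype(np.int32)],True,(0,255,0),1)
cv2.imwrite('pics/w2.png',cv2.resize(im,(800,600)))
```

```text
[573.77385911  85.0937144  189.25374838] [ 3.14145986e+00 -4.06477828e-04  3.05049661e+00] [ 0.33807506 -0.58532215 -0.58005153] 21.394701781915554
```

View pics/w2.png

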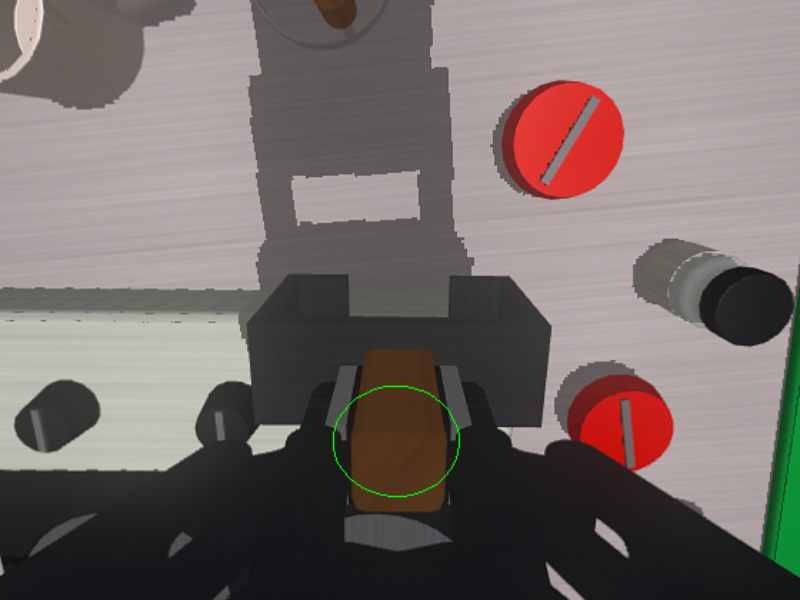

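The puller hangs upright and square to the hob edge, whose line at row ~290 is horizontal. The knob itself is hidden under the handle in this view. I'll lower to 8 mm clearance and start sliding.

Emit:
move_arm --rows '[{"linear": [0, 0, -0.2], "roll": 0}, {"linear": [0, 0, -0.4], "roll": 0}, {"linear": [0, 0, -0.5], "roll": 0}, {"linear": [0, 0, -0.4], "roll": 0}, {"linear": [0, 0, -0.2], "roll": 0}, {"linear": [0, 0, -0.1], "roll": 0}, {"linear": [0, 0, 0], "roll": 0}, {"linear": [0, 0, 0], "roll": 0}]'

```text
clock: 6.6
position: [574.6, 84.2, 135.7]
orientation: [3.142, 0.001, 3.049]
ft_force: [0.2, 0.3, -0.9]
grip_width: 21.2
```

Emit:
move_arm --rows '[{"linear": [0.1, -0.01, 0], "roll": 0}, {"linear": [0.2, -0.02, 0], "roll": 0}, {"linear": [0.2, -0.02, 0], "roll": 0}, {"linear": [0.2, -0.02, 0], "roll": 0}, {"linear": [0.2, -0.02, 0], "roll": 0}, {"linear": [0.1, -0.01, 0], "roll": 0}, {"linear": [0, 0, 0], "roll": 0}]'

```text
clock: 7.3
position: [604.6, 81.1, 135.1]
orientation: [3.142, -0.0, 3.049]
ft_force: [-0.2, 0.3, -1.2]
grip_width: 21.4
```

Run:
```python
from h import *
s=bot.state();print(s['position'],s['ft_force'])
t=bot.read_camera('top');c=bot.read_camera('scene')
M=np.zeros((600,800,3),np.uint8)
M[:520,:400]=crop(t,205,155,80,104,5)
M[:600,400:]=crop(c,240,160,80,120,5)
cv2.imwrite('pics/m2.png',M)
```

```text
[604.63746573  81.11381006 135.10661506] [-0.15772099  0.34513209 -1.17385509]
```

View pics/m2.png

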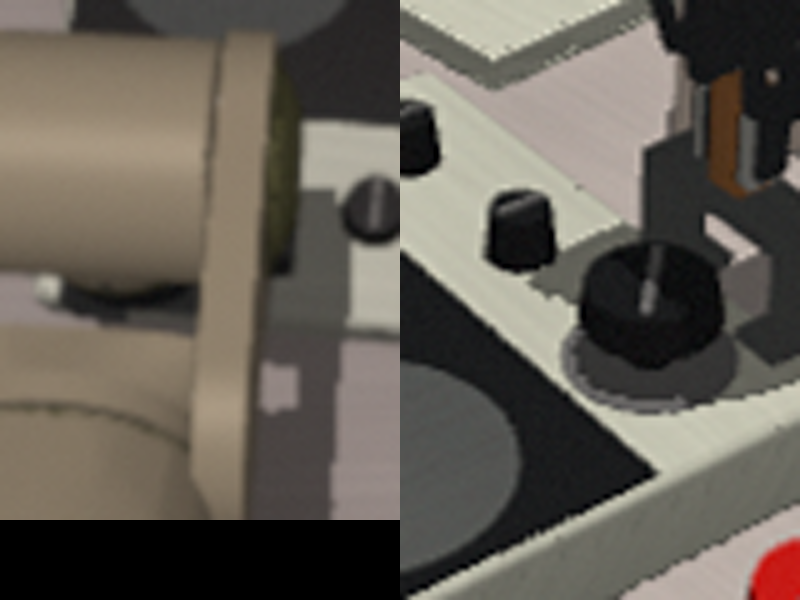

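The scene view shows the yoke squarely in front of the knob, in line, with its underside above the strip and below the rim (px 650,300). Continuing the slide.

Emit:
move_arm --rows '[{"linear": [0.1, -0.01, 0], "roll": 0}, {"linear": [0.2, -0.02, 0], "roll": 0}, {"linear": [0.2, -0.02, 0], "roll": 0}, {"linear": [0.2, -0.01, 0], "roll": 0}, {"linear": [0.2, -0.02, 0], "roll": 0}, {"linear": [0.2, -0.01, 0], "roll": 0}, {"linear": [0.2, -0.02, 0], "roll": 0}, {"linear": [0.15, -0.01, 0], "roll": 0}, {"linear": [0.06, 0, 0], "roll": 0}, {"linear": [0, 0, 0], "roll": 0}]'

```text
clock: 8.4
position: [649.7, 77.6, 135.2]
orientation: [3.142, -0.0, 3.049]
ft_force: [-0.3, 0.2, -0.3]
grip_width: 21.3
```

Run:
```python
from h import *
s=bot.state();print(s['position'],s['orientation'],s['ft_force'],s['grip_width'])
c=bot.read_camera('scene')
cv2.imwrite('pics/s3.png',crop(c,240,140,100,120,5))
a=xy('scene',[[0,0]],97)
```

```text
[649.74293366  77.60420459 135.21107259] [ 3.14158961e+00 -1.10926854e-04  3.04939390e+00] [-0.28796004  0.24730105 -0.2737672 ] 21.264366505082304
```

View pics/s3.png

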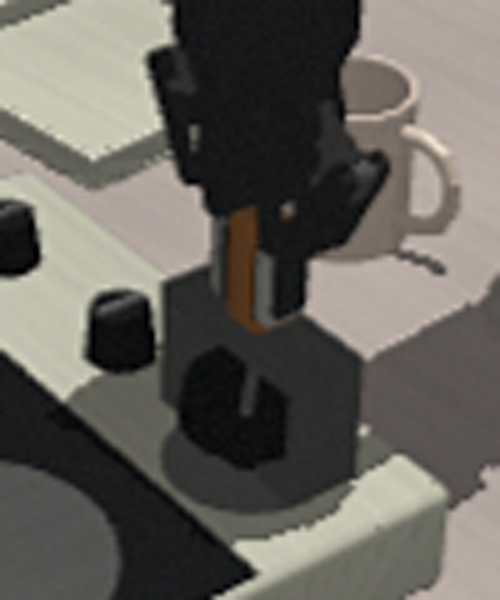

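The yoke now stands over the knob, with the head showing through the opening and no contact force. Pulling straight up slowly.

Emit:
move_arm --rows '[{"linear": [0, 0, 0.08], "roll": 0}, {"linear": [0, 0, 0.1], "roll": 0}, {"linear": [0, 0, 0.1], "roll": 0}, {"linear": [0, 0, 0.08], "roll": 0}, {"linear": [0, 0, 0.08], "roll": 0}, {"linear": [0, 0, 0.08], "roll": 0}]'

```text
clock: 9.05
position: [648.8, 77.6, 149.1]
orientation: [-3.141, -0.003, 3.049]
ft_force: [0.6, 0.0, -13.6]
grip_width: 21.3
```

Emit:
move_arm --rows '[{"linear": [0, 0, 0.08], "roll": 0}, {"linear": [0, 0, 0.08], "roll": 0}, {"linear": [0, 0, 0.08], "roll": 0}, {"linear": [0, 0, 0.08], "roll": 0}, {"linear": [0, 0, 0.08], "roll": 0}, {"linear": [0, 0, 0.08], "roll": 0}, {"linear": [0, 0, 0.08], "roll": 0}, {"linear": [0, 0, 0.08], "roll": 0}]'

```text
clock: 9.85
position: [649.6, 77.6, 170.3]
orientation: [3.142, 0.0, 3.049]
ft_force: [0.7, 0.6, -1.8]
grip_width: 21.3
```

Emit:
move_arm --rows '[{"linear": [0, 0, 0.1], "roll": 0}, {"linear": [0, 0, 0.15], "roll": 0}, {"linear": [0, 0, 0.2], "roll": 0}, {"linear": [0, 0, 0.25], "roll": 0}, {"linear": [0, 0, 0.2], "roll": 0}, {"linear": [0, 0, 0.1], "roll": 0}, {"linear": [0, 0, 0], "roll": 0}, {"linear": [0, 0, 0], "roll": 0}]'

```text
clock: 10.65
position: [649.5, 77.6, 199.9]
orientation: [-3.142, -0.0, 3.049]
ft_force: [-0.2, -0.2, -2.0]
grip_width: 21.0
```

Run:
```python
from h import *
s=bot.state();print(s['position'],s['orientation'],s['ft_force'],s['grip_width'])
c=bot.read_camera('scene')
cv2.imwrite('pics/s4.png',crop(c,230,90,110,150,4))
```

```text
[649.52484181  77.5810902  199.86668475] [-3.14157781e+00 -4.30033507e-04  3.04934189e+00] [-0.23405837 -0.19084483 -1.97478194] 21.012475218105177
```

View pics/s4.png

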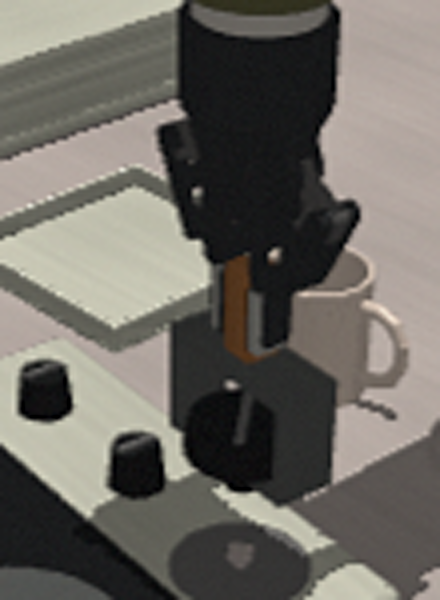

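The knob is off its stem (bare stem at px 240,552) and hangs upright in the yoke. The force peaked near 14 N and is now about 2 N from the load. Carrying it to the tray gently.

Emit:
move_arm --rows '[{"linear": [-0.05, -0.085, 0.05], "roll": 0}, {"linear": [-0.11, -0.17, 0.1], "roll": 0}, {"linear": [-0.16, -0.25, 0.1], "roll": 0}, {"linear": [-0.21, -0.34, 0.1], "roll": 0}, {"linear": [-0.27, -0.42, 0.1], "roll": 0}, {"linear": [-0.32, -0.51, 0.1], "roll": 0}, {"linear": [-0.32, -0.51, 0.1], "roll": 0}, {"linear": [-0.32, -0.51, 0.1], "roll": 0}, {"linear": [-0.32, -0.51, 0.05], "roll": 0}, {"linear": [-0.32, -0.51, 0], "roll": 0}]'

```text
clock: 11.7
position: [576.8, -38.3, 224.5]
orientation: [-3.141, 0.001, 3.049]
ft_force: [0.6, -0.4, -2.2]
grip_width: 21.1
```

Emit:
move_arm --rows '[{"linear": [-0.32, -0.51, 0], "roll": 0}, {"linear": [-0.32, -0.51, 0], "roll": 0}, {"linear": [-0.32, -0.51, 0], "roll": 0}, {"linear": [-0.32, -0.51, 0], "roll": 0}, {"linear": [-0.32, -0.51, 0], "roll": 0}, {"linear": [-0.32, -0.51, 0], "roll": 0}, {"linear": [-0.32, -0.51, 0], "roll": 0}, {"linear": [-0.32, -0.51, 0], "roll": 0}, {"linear": [-0.32, -0.51, 0], "roll": 0}, {"linear": [-0.32, -0.51, 0], "roll": 0}]'

```text
clock: 12.7
position: [480.5, -190.9, 224.2]
orientation: [-3.141, 0.0, 3.049]
ft_force: [-0.2, -0.4, -1.9]
grip_width: 21.1
```

Emit:
move_arm --rows '[{"linear": [-0.32, -0.51, 0], "roll": 0}, {"linear": [-0.32, -0.51, 0], "roll": 0}, {"linear": [-0.32, -0.51, 0], "roll": 0}, {"linear": [-0.27, -0.42, 0], "roll": 0}, {"linear": [-0.21, -0.34, 0], "roll": 0}, {"linear": [-0.16, -0.25, 0], "roll": 0}, {"linear": [-0.11, -0.17, 0], "roll": 0}, {"linear": [-0.05, -0.08, 0], "roll": 0}, {"linear": [0, 0, 0], "roll": 0}, {"linear": [0, 0, 0], "roll": 0}]'

```text
clock: 13.7
position: [429.0, -273.3, 224.1]
orientation: [3.141, 0.0, 3.05]
ft_force: [0.0, -0.3, -2.1]
grip_width: 20.9
```

Emit:
move_arm --rows '[{"linear": [-0.05, -0.1, -0.1], "roll": 0}, {"linear": [-0.1, -0.15, -0.25], "roll": 0}, {"linear": [-0.15, -0.2, -0.4], "roll": 0}, {"linear": [-0.15, -0.2, -0.5], "roll": 0}, {"linear": [-0.1, -0.2, -0.6], "roll": 0}, {"linear": [-0.05, -0.1, -0.6], "roll": 0}, {"linear": [-0.05, -0.05, -0.6], "roll": 0}, {"linear": [0, 0, -0.5], "roll": 0}, {"linear": [0, 0, -0.3], "roll": 0}, {"linear": [0, 0, -0.2], "roll": 0}]'

```text
clock: 14.7
position: [408.9, -303.5, 101.5]
orientation: [3.141, -0.001, 3.049]
ft_force: [0.3, -0.8, -2.0]
grip_width: 21.1
```

Emit:
move_arm --rows '[{"linear": [0, 0, -0.1], "roll": 0}, {"linear": [0, 0, -0.05], "roll": 0}, {"linear": [0, 0, 0], "roll": 0}, {"linear": [0, 0, 0], "roll": 0}]'

```text
clock: 15.1
position: [409.5, -303.7, 98.5]
orientation: [-3.141, 0.001, 3.05]
ft_force: [-1.1, 0.4, -1.7]
grip_width: 21.1
```

Run:
```python
from h import *
s=bot.state();print(s['position'],s['orientation'],s['ft_force'],s['grip_width'])
c=bot.read_camera('scene')
q=uv('scene',[409.6,-303.6,40])[0].astype(int);print(q)
cv2.imwrite('pics/s5.png',crop(c,q[0]-60,q[1]-70,120,120,5))
```

```text
[ 409.46976068 -303.71126963   98.5112507 ] [-3.14098070e+00  5.63838679e-04  3.04952021e+00] [-1.05981111  0.37768056 -1.73094653] 21.100469497464108
[261 144]
```

View pics/s5.png

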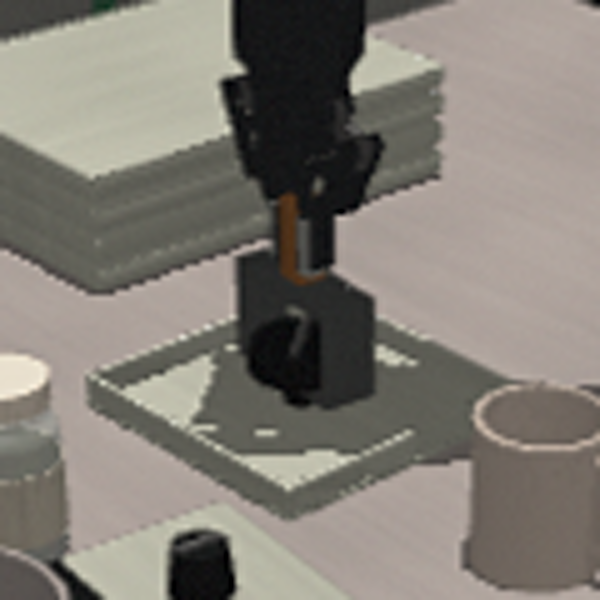

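It's centred over the tray with the knob hanging upright. Lowering gently.

Emit:
move_arm --rows '[{"linear": [0, 0, -0.07], "roll": 0}, {"linear": [0, 0, -0.1], "roll": 0}, {"linear": [0, 0, -0.1], "roll": 0}, {"linear": [0, 0, -0.08], "roll": 0}, {"linear": [0, 0, -0.06], "roll": 0}, {"linear": [0, 0, -0.06], "roll": 0}, {"linear": [0, 0, -0.06], "roll": 0}, {"linear": [0, 0, -0.06], "roll": 0}, {"linear": [0, 0, -0.05], "roll": 0}, {"linear": [0, 0, 0], "roll": 0}]'

```text
clock: 16.15
position: [409.3, -303.5, 78.7]
orientation: [3.141, -0.0, 3.049]
ft_force: [-0.3, 0.3, -0.7]
grip_width: 21.4
```

Emit:
move_arm --rows '[{"linear": [0, 0, -0.02], "roll": 0}, {"linear": [0, 0, -0.02], "roll": 0}, {"linear": [0, 0, -0.02], "roll": 0}, {"linear": [0, 0, -0.02], "roll": 0}, {"linear": [0, 0, 0], "roll": 0}]'

```text
clock: 16.65
position: [409.3, -303.6, 76.5]
orientation: [-3.142, 0.0, 3.049]
ft_force: [0.0, 0.7, -1.4]
grip_width: 21.1
```

Emit:
move_arm --rows '[{"linear": [0, 0, -0.01], "roll": 0}, {"linear": [0, 0, -0.01], "roll": 0}, {"linear": [0, 0, 0], "roll": 0}]'

```text
clock: 16.95
position: [409.4, -303.6, 76.4]
orientation: [-3.141, 0.0, 3.049]
ft_force: [-1.7, 2.8, 5.8]
grip_width: 21.6
```

The puller is touching the tray floor (+6 N). Releasing.

Emit:
move_arm --rows '[{"linear": [0, 0, 0], "roll": 0}, {"linear": [0, 0, 0], "roll": 0}, {"linear": [0, 0, 0], "roll": 0}, {"linear": [0, 0, 0], "roll": 0}, {"linear": [0, 0, 0], "roll": 0}, {"linear": [0, 0, 0], "roll": 0}, {"linear": [0, 0, 0], "roll": 0}, {"linear": [0, 0, 0], "roll": 0}]' --gripper 1

```text
clock: 17.75
position: [409.3, -303.6, 75.9]
orientation: [-3.142, 0.0, 3.049]
ft_force: [0.1, -0.3, -0.1]
grip_width: 85.4
```

Emit:
move_arm --rows '[{"linear": [0, 0, 0.1], "roll": 0}, {"linear": [0, 0, 0.3], "roll": 0}, {"linear": [0, 0, 0.5], "roll": 0}, {"linear": [0, 0, 0.7], "roll": 0}, {"linear": [0, 0, 0.7], "roll": 0}, {"linear": [0, 0, 0.7], "roll": 0}, {"linear": [0, 0, 0.7], "roll": 0}, {"linear": [0, 0, 0.5], "roll": 0}, {"linear": [0, 0, 0.3], "roll": 0}, {"linear": [0, 0, 0], "roll": 0}]'

```text
clock: 18.75
position: [409.6, -303.8, 212.2]
orientation: [-3.14, 0.002, 3.049]
ft_force: [-0.3, -0.6, 0.4]
grip_width: 85.9
```

Run:
```python
from h import *
s=bot.state();print(s['clock'],s['position'],s['ft_force'],s['grip_width'])
c=bot.read_camera('scene');w=bot.read_camera('wrist')
M=np.zeros((600,800,3),np.uint8)
M[:480,:400]=crop(c,211,84,100,120,4)
M[:300,400:]=cv2.resize(w[:,:,::-1],(400,300))
cv2.imwrite('pics/m6.png',M)
```

```text
18.75 [ 409.61142509 -303.81756528  212.16532456] [-0.26382236 -0.56256863  0.42627305] 85.91197011151466
```

View pics/m6.png

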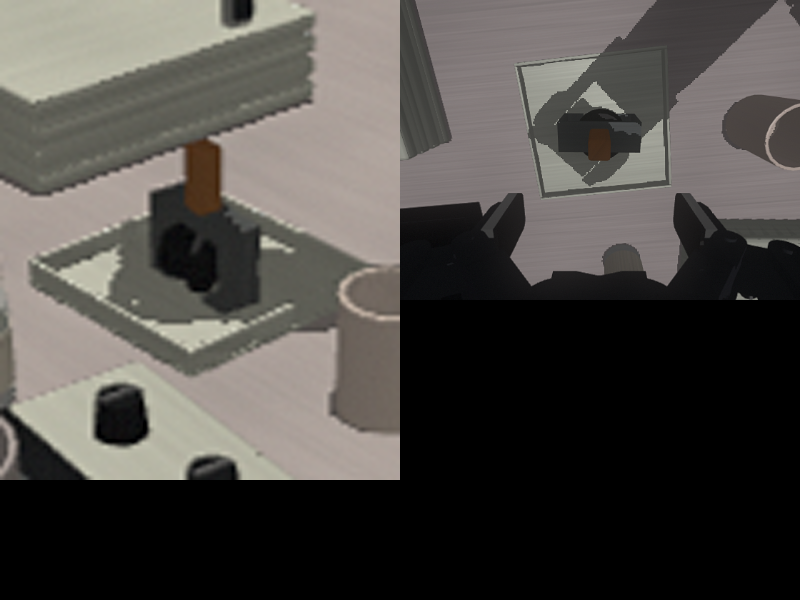

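The puller stands upright in the tray with the knob between its legs. One enlarged crop will check the knob's uprightness.

Run:
```python
from h import *
c=bot.read_camera('scene');w=bot.read_camera('wrist')
M=np.zeros((480,800,3),np.uint8)
a=crop(c,243,125,40,45,10)[:450];M[:450,:400]=a
a=crop(w,215,140,130,90,3);M[:270,400:790]=a
M=np.clip(M.astype(float)**.6*255**.4,0,255).astype(np.uint8)
cv2.imwrite('pics/m7.png',M)
```

```text
(no output)
```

View pics/m7.png

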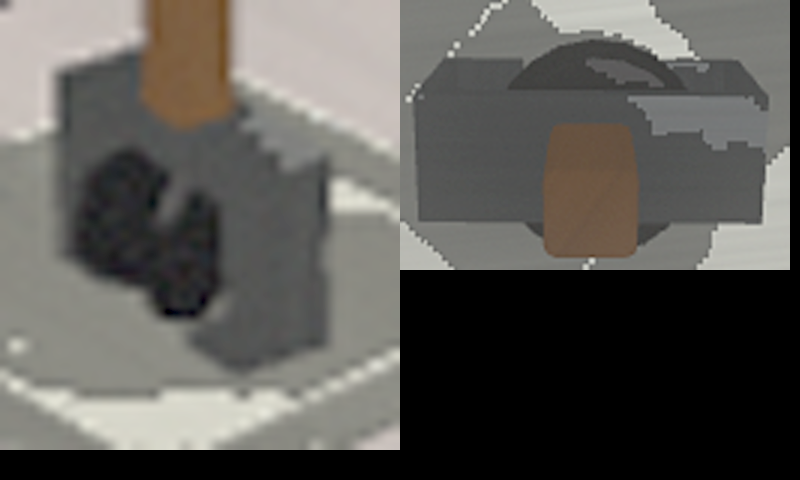

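```bash
python3 -c "
from bench import bot
print(bot.state()['clock']);print(bot.sign_off())"
```

```text
18.95
the job is handed in; nothing more can be done
None
```

The big black knob is off its stem and stands upright in the tray with the puller upright over it. I handed the job in at 18.95 s of the allowed 54 s.

- **What I did:** I gripped the puller by its wooden handle and slid its yoke over the knob from the front. I then pulled straight up, carried both slowly to the tray, lowered them to the floor and let go. The fingers held only the handle; the highest force I read was about 14 N, during the pull.
- **Last checks:** After release, the scene and wrist pictures showed the puller upright near the tray centre. The knob's head looked level under the bridge, with its neck reaching down to the floor. The gripper was fully open about 136 mm above its release height, with the wrist force near zero.
- **Disagreements:** The scene and top cameras differed by about 3.5 mm in x and in y on the handle's position. The wrist picture settled it to within about 2 mm. One move call was refused for a missing roll value and had no effect.

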